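# Jack up one side of the power supply and hold it

### The job

Lift the small lever jack up off its two-hook rack and set it flat on the grey board so that its round saddle stands centred under the round pad of the lift bracket on the side of the power supply, then let go of it. Give the jack one trial stroke (handle all the way down, then let it spring all the way back up), then press the handle all the way down again and finish while holding it down, that side of the supply raised by the jack alone. Keep the hand off the power supply, do not shove it along, and leave the solder reel, multimeter, white carton and screwdriver where they are.

Things in the scene. Friction and masses are not known exactly. Their poses are not given: they have to be found in the camera images.
- carry_bar (a point): Centre of the jack's carry bar, where to grasp it: black grip 60 mm long (x) between two upright cheeks, 12 mm thick (y), 16 mm high; 130 mm above the jack's underside. Its round ends (10 mm thick, out to 68 mm) hang in the hooks at the start. Axes = the jack's: z up, y from handle to saddle. Jack 0.67 kg, balanced below the bar.
- rack_cradle (a point): Midway between the two hooks of the fixed rack, at the height of the hanging bar's centre line (155 mm; the jack's underside then hangs 25 mm above the bench). Hooks are open upward, 114 mm apart along x; posts and tips rise 13 mm above this point. Nothing is above, and the base passes between the posts, so the jack comes off straight up. Foot plate 160 (x) x 100 (y) x 8 mm.
- saddle_top (a point): Centre of the top of the jack's saddle, a steel disc of 32 mm diameter. With the handle up it is 40 mm above the jack's underside, 45 mm ahead of the carry bar (+y of the jack). Axes = the jack's.
- handle_grip (a point): Centre of the black cross grip at the lever's end: a roller 20 mm thick, 44 mm long along the jack's x. The lever's pivot is straight below the carry bar, 45 mm above the underside; the grip is 125 mm from it on the -y side, 99 mm above the underside when up, about 33 mm when fully down. It moves on an arc about the jack's x axis; press it from above.
- jack_handle (a joint): Lever angle in rad: 0 = up (rest), 0.55 = fully down (hard stop). A spring returns it to 0 when released; the saddle rises 44 mm per rad, 24 mm in all. Pressing takes about 1 N at the top, 6 N at the bottom under load.
- jack: The whole lever jack; origin on its underside straight below the saddle's centre, z up, +y from handle to saddle. Dark steel base plate 78 (x) x 148 (y) x 10 mm, from y = -130 to +18 mm.
- lift_pad (a point): Centre of the lower face of the round rubber pad (24 mm diameter) under the lift bracket, a steel shelf on the supply's -y side with a round boss on top marking the lift point. 52 mm above the board at rest, 31 mm out from the side face. Shelf 44 mm wide, 19 mm further out, top 63 mm above the board. Axes = the supply's. The jack goes in below it along +y, lever away from the supply.
- psu: Power supply in a galvanised vented case, about 226 x 237 x 65 mm, about 1 kg, loose on the grey board; origin in the middle of its underside, z up; lift bracket on its -y side. When its bracket is jacked up it tips about its opposite lower edge.
- solder_reel: Solder reel, 70 mm across, 50 mm high; bystander.
- multimeter: Multimeter lying on its back, 148 x 70 x 44 mm; bystander.
- relay_box: Small white carton, 58 x 80 x 32 mm; bystander.
- driver_red: Screwdriver with a red handle, 175 mm long; bystander.
- board: Grey laminate work board, 380 (x) x 610 (y) x 10 mm, fixed on the bench; origin in the middle of its underside, so its top is at z = 10 mm. The supply stands on it and the jack is to stand on it; the rack stands beside it on the bench.

How it is judged:
On the way, in this order (a step that is already met when the one before it is completed fails the run):
1. the jack is lifted up clear of the rack's hooks (30 mm) (z of carry_bar in the frame of rack_cradle above 0.03 m), for 0.1 s.
2. the jack stands flat on the board, let go, handle up, saddle centred under the lift pad within 12 mm (horizontal distance between saddle_top and lift_pad below 0.012 m and height (world z) of jack below 0.014 m and angle between jack's own z axis and vertical below 0.05 rad and value of joint jack_handle below 0.1 rad and contact force between each of the arm, the fingers and jack below 0.2 N), for 0.2 s.
3. trial stroke: handle down past 0.45 rad, the pad raised on the saddle (value of joint jack_handle above 0.45 rad and height (world z) of lift_pad above 0.068 m and contact force between jack_saddle and psu above 1 N), for 0.1 s.
4. handle back up below 0.1 rad, the supply down again (value of joint jack_handle below 0.1 rad and height (world z) of lift_pad below 0.065 m), for 0.1 s.
At the end, for the whole second after the job is handed in: Fingers hold the handle down (over 0.45 of 0.55 rad); the pad is over 58 mm above the board (52 at rest), on the saddle with over 1 N and centred within 14 mm; the jack stands flat (0.06 rad); the robot does not touch the supply, which is still and within 30 mm of where it stood (all of step 3 and contact force between the fingers and jack_handle above 0.5 N and horizontal distance between saddle_top and lift_pad below 0.014 m and angle between jack's own z axis and vertical below 0.06 rad and height (world z) of jack below 0.015 m and contact force between each of the arm, the fingers and psu below 0.3 N and linear speed of psu below 0.02 m/s and distance of psu from where it was at the start of the episode below 0.03 m); the arm keeps its last pose, push and grip.
It fails at once if the hand presses on or lifts the power supply (over 4 N) (contact force between any of the arm, the fingers and psu above 4 N).
It fails at once if the power supply is shoved over 40 mm (distance of psu from where it was at the start of the episode above 0.04 m).
It fails at once if a bystander is moved over 20 mm (distance of any of solder_reel, multimeter, relay_box, driver_red from where it was at the start of the episode above 0.02 m).
It also fails if it takes over 67 s, if anything falls off the work surface, if the arm or the gripper's body presses on something with over 40 N, if the wrist force passes 120 N, or if a joint passes its speed limit or range.

### The arm

A 6-joint arm with a two-finger parallel gripper is mounted at the origin on the work surface; the furniture and walls round the work are solid. World frame = base frame: x ahead of the robot, y to its left, z up, the work surface at z = 0. Lengths are in m, angles in rad, forces in N, time in s.
With the tool pointing down it reaches from about 0.25 to 0.775 m from the base axis. Payload 4 kg.
Tool frame: the origin (TCP) lies on the centre line of the jaws, within the pads' length; the fingertips stand 14 mm ahead of it and the grasp point (between the pads) lies 5 mm behind it (robot.tcp_to_tips is the distance from the TCP to the fingertips, in m); z points along the fingers, y is the line along which they close (so a half turn about z gives the same grasp; the last joint's range is limited). The gripper opens to 94 mm and grips with 3 to 60 N. Pads are 16 mm wide; open, the fingers measure 119 mm over their backs; the gripper's body (75 mm by 177 mm) begins 78 mm behind the grasp point.
Start: joints at [-1.241, 0.087, 1.371, -0, 1.684, -0.103], TCP at [0.231, -0.499, 0.22] pointing down, gripper open.
Joint ranges: [-3.1, 3.1], [-0.76, 2.03], [0.27, 2.55], [-1.08, 4.22], [0.17, 2.65], [-2.57, 2.57]. Speed limits (rad/s): [2.79, 2.79, 3.14, 3.14, 3.14, 3.14].

### API

Orientations are given as [roll, pitch, yaw] about the fixed x, y, z axes, in that order (R = Rz(yaw) Ry(pitch) Rx(roll)).
In Python, from bench import robot gives the robot as it stands.
- The arm moves only by the tool carry_out, never from a script. Its argument "increments" is a list of rows, each a list of 3 entries, a list of its own where there are three numbers: the closure in counts, from 0 (fully open) to 255 (shut), then the shift along the tool's x, y, z in mm, then the turn about the tool's z in degrees. In form: [[fingers, [dx, dy, dz], twist], ...]. A call has 1 to 8 rows; each row shifts and turns the commanded pose from where the row before left it, along the tool's axes as they then stand; what a row does not reach is not made up. A row lasts 1/10 s, in which the tool goes at most 50 mm and 8.59 degrees, less where a joint would pass 70% of its speed; a pose out of reach is approached as far as the arm can. A call with a gripper value outside its range is refused whole. The fingers move at their own pace and stop on an object; the grip force is fixed at half the most. Time passes only in rows, so rows that do not move let the fingers close. It gives the time, the measured TCP pose, the force, the opening and the grip force at its end, in the units of the state.
- robot.get_obs(): the state, without advancing time (a new reading comes with each control period).
- robot.snapshot(name): name is "scene" or "top"; returns the picture (420x560x3 uint8, blue, green, red); there is no depth.
- robot.get_calibration(name): a dict with "vfov" (degrees; the focal length in pixels is half the picture's height over the tangent of half this angle, whatever the lens; pixels are square), "cx", "cy" (the principal point, pixels), "k1" (the pictures are not rectified: a ray, as slopes to the right and down, at radius r is drawn at 1 + k1 r^2 times it, then the intrinsics apply), "T" (4x4, takes a point from camera to world coordinates). Camera axes: x right, y down, z forward; pixel columns grow to the right and rows downward; lengths in m; the calibration is good to about 2 mm. A picture is of the moment at which its call begins. get_calibration takes no time and is no camera call.
- robot.close_job(): hands the job in; it is judged then, once.
The state is a dict: "time": time; "joint_positions": joint angles; "qvel": joint speeds; "joint_torque": joint torques, N m; "tool_pos": TCP position; "ee_rot": TCP orientation; "wrist_force": force on the tool from outside, world axes, zero at the start; "wrist_torque": the same for the moment, N m; "width": finger opening in m; "finger_force": force on a finger pad.
Only numpy, scipy, OpenCV 4.12 (cv2) and the standard library are available. Lean on these libraries where they do the work, as an engineer would, in place of code of your own. Each camera call takes 0.05 s, during which the arm holds its last target. There are 200 camera calls.

## Working session

There is one attempt and no reset: what is moved stays moved. The work goes in short steps, Python scripts to look and compute and a tool call to move; the robot and the scene stay as the last step left them, time stands still between calls to the robot, and variables do not carry over. Pictures are saved under pics/ and viewed, at most 12 in all, crops included, and the job is handed in when it is done.

Besides the shell and the picture viewer there is one more tool, called after "Request:" by a JSON object that holds its "method" and its "body", one argument or row to a line. carry_out: Moves the arm, as the interface text tells. Its arguments: {"type":"object","properties":{"increments":{"type":"array","items":{"type":"array"}}},"required":["increments"]}

```bash
mkdir -p pics; ls
cat > h.py <<'E'
import numpy as np, cv2
from bench import robot
def K(n):
    c=robot.get_calibration(n); f=210/np.tan(np.radians(c['vfov'])/2); return c,f
def ray(n,u,v):
    c,f=K(n); d=np.array([(u-c['cx'])/f,(v-c['cy'])/f]); rd=np.hypot(*d); r=rd
    for _ in range(30): r=rd/(1+c['k1']*r*r)
    s=d*(r/rd if rd>0 else 1); T=np.array(c['T']); return T[:3,3],T[:3,:3]@np.array([s[0],s[1],1])
def onz(n,u,v,z):
    o,d=ray(n,u,v); return o+d*(z-o[2])/d[2]
def proj(n,p):
    c,f=K(n); T=np.array(c['T']); q=T[:3,:3].T@(np.array(p)-T[:3,3]); s=q[:2]/q[2]; s=s*(1+c['k1']*(s@s)); return s*f+[c['cx'],c['cy']]
def two(a,b):
    (o1,d1),(o2,d2)=ray('scene',*a),ray('top',*b)
    t=np.linalg.lstsq(np.c_[d1,-d2],o2-o1,rcond=None)[0]; p,q=o1+t[0]*d1,o2+t[1]*d2
    return (p+q)/2,np.linalg.norm(p-q)
E
python3 - <<'E'
from h import *
for n in('scene','top'):
    im=robot.snapshot(n); cv2.imwrite(f'pics/{n}0.png',cv2.resize(im,(784,588),interpolation=cv2.INTER_CUBIC)); cv2.imwrite(f'pics/raw_{n}0.png',im)
    c,f=K(n); print(n,f,c['k1'],np.round(c['T'],3).tolist())
E
```

```text
pics
scene 468.27070110837997 0.04288817811792353 [[0.882, -0.368, 0.295, 0.089], [-0.471, -0.677, 0.565, -0.909], [-0.008, -0.637, -0.771, 1.231], [0.0, 0.0, 0.0, 1.0]]
top 504.64211478181704 -0.1292103809393646 [[-0.009, -0.99, 0.143, 0.318], [-1.0, 0.008, -0.01, -0.097], [0.009, -0.144, -0.99, 1.474], [0.0, 0.0, 0.0, 1.0]]
```

View pics/scene0.png

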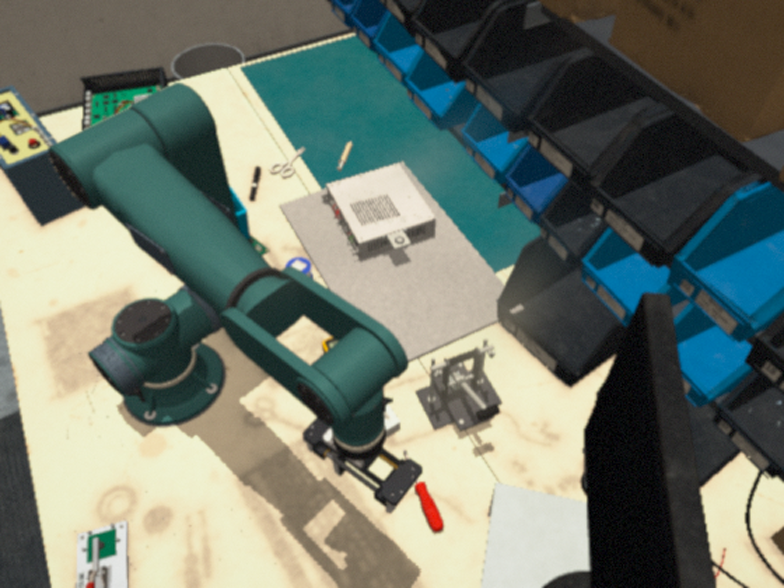

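View pics/top0.png

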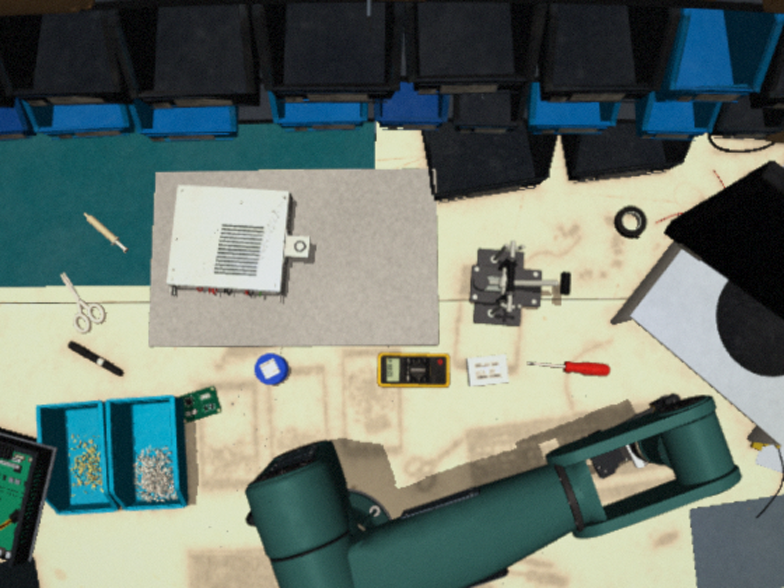

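The scene view shows the jack on its rack near (462,385) and the bracket at (400,240). In the top view the jack is at (510,285), its grip at (566,283), and the bracket boss at (299,246). I'll zoom in on both.

Run:
```python
from h import *
t=cv2.imread('pics/raw_top0.png');s=cv2.imread('pics/raw_scene0.png')
def cr(im,u,v,w,h,k): return cv2.resize(im[v:v+h,u:u+w],(w*k,h*k),interpolation=cv2.INTER_CUBIC)
a=cr(t,325,160,100,75,4);b=cr(s,290,230,100,75,4);c=cr(t,185,140,100,75,4);d=cr(s,240,135,100,75,4)
cv2.imwrite('pics/c1.png',np.vstack([np.hstack([a,b]),np.hstack([c,d])]))
```

```text
(no output)
```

View pics/c1.png

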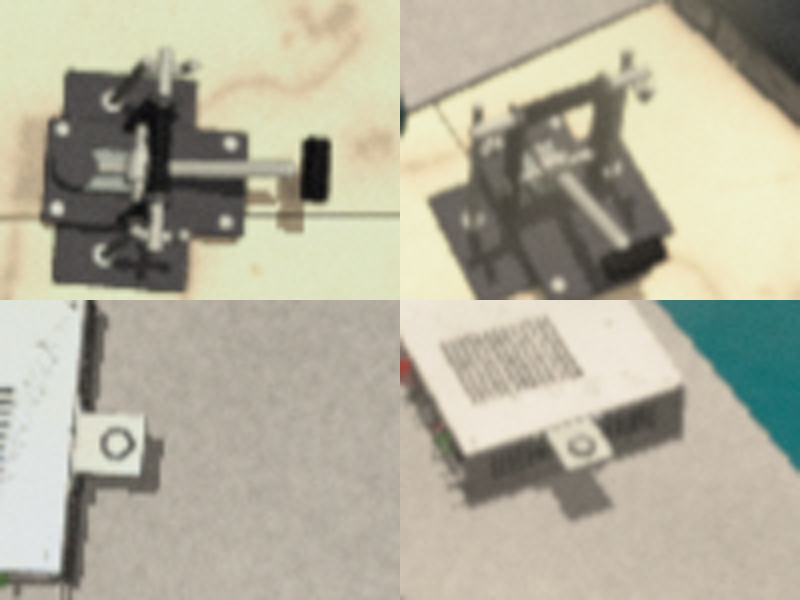

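Crops: the bar grip is about (160,147) in the top crop and (565,107) in the scene crop. The handle grip is at (315,169), the base holes at (62,130), (231,144), (226,222) and (57,208), and the boss at (117,443) and (582,446).

Run:
```python
from h import *
np.set_printoptions(precision=4,suppress=True)
T=lambda x,y:(325+x/4-.4,160+y/4-.4); S=lambda x,y:(290+x/4-.4,230+y/4-.4)
B=lambda x,y:(185+x/4-.4,140+y/4-.4); C=lambda x,y:(240+x/4-.4,135+y/4-.4)
print('bar2',two(S(165,107),T(160,147)))
print('bar z155',onz('top',*T(160,147),.155),onz('scene',*S(165,107),.155))
for a in[(167,50),(157,245)]: print('end',onz('top',*T(*a),.155))
print('grip',onz('top',*T(315,169),.124))
h=[onz('top',*T(*a),.035) for a in[(62,130),(231,144),(226,222),(57,208)]]
print(np.array(h),np.mean(h,0)); d=h[0]+h[3]-h[1]-h[2]; print('yaw deg of jack',np.degrees(np.arctan2(-d[0],d[1])))
print('boss2',two(C(182,146),B(117,143)),[onz('top',*B(117,143),z) for z in(.073,.079)],onz('scene',*C(182,146),.076))
q=[onz('top',*B(*a),.073) for a in[(77,115),(145,115),(144,176),(74,172)]];print(np.array(q))
# psu top contour in top view, z=.075
im=cv2.imread('pics/raw_top0.png');m=((im.min(2)>190)*255).astype(np.uint8);m[:,:110]=0;m[:125]=0;m[215:]=0;m[:,206:]=0
cs,_=cv2.findContours(cv2.morphologyEx(m,cv2.MORPH_CLOSE,np.ones((9,9))),0,2);k=max(cs,key=cv2.contourArea)
p=np.array([onz('top',*x[0],.075)[:2]*1000 for x in k],np.float32);r=cv2.minAreaRect(p);print('psu',r)
o=robot.get_obs();print(o['tool_pos'],o['ee_rot'],o['width'],o['time'])
```

```text
bar2 (array([ 0.5244, -0.3299,  0.1514]), np.float64(0.0020823861476081083))
bar z155 [ 0.5249 -0.3297  0.155 ] [ 0.522  -0.3316  0.155 ]
end [ 0.5906 -0.3367  0.155 ]
end [ 0.4594 -0.3256  0.155 ]
grip [ 0.5138 -0.4415  0.124 ]
[[ 0.5567 -0.2797  0.035 ]
 [ 0.5456 -0.403   0.035 ]
 [ 0.4885 -0.3972  0.035 ]
 [ 0.4998 -0.2746  0.035 ]] [ 0.5227 -0.3386  0.035 ]
yaw deg of jack -5.216559822477996
boss2 (array([0.5996, 0.0817, 0.0758]), np.float64(0.0023852909943066977)) [array([0.6013, 0.0817, 0.073 ]), array([0.6001, 0.081 , 0.079 ])] [0.5983 0.0817 0.076 ]
[[0.6219 0.1105 0.073 ]
 [0.6214 0.0621 0.073 ]
 [0.5774 0.0623 0.073 ]
 [0.5807 0.112  0.073 ]]
psu ((621.25341796875, 224.71290588378906), (241.35635375976562, 206.8857421875), 85.76031494140625)
[ 0.2305 -0.4988  0.2184] [-3.1396 -0.0002  0.4328] 0.09379940970232908 0.1
```

Request:
{"method": "carry_out", "body": {
  "increments": [
    [0,[0,0,0],7.5],
    [0,[0,0,0],7.5],
    [0,[0,0,0],7.5],
    [0,[0,0,0],7.5],
    [0,[35,-24,0],0],
    [0,[35,-24,0],0],
    [0,[35,-24,0],0],
    [0,[35,-24,0],0]
  ]
}}

```text
time: 0.9
tool_pos: [0.3798, -0.4153, 0.2189]
ee_rot: [-3.141, 0.001, -0.091]
wrist_force: [-0.3, -0.2, -0.1]
width: 0.0937
finger_force: 0.0
```

Request:
{"method": "carry_out", "body": {
  "increments": [
    [0,[35,-24,0],0],
    [0,[35,-24,0],0],
    [0,[35,-24,0],0],
    [0,[25,-20,0],0],
    [0,[5,-7,0],0],
    [0,[0,0,0],0],
    [0,[0,0,0],0]
  ]
}}

```text
time: 1.6
tool_pos: [0.5213, -0.3306, 0.2192]
ee_rot: [3.141, 0.001, -0.091]
wrist_force: [-0.1, 0.3, -0.7]
width: 0.0938
finger_force: 0.0
```

```bash
cat >> h.py <<'E'
def tool(p,yaw=None):
    o=robot.get_obs(); t=o['tool_pos']; y=o['ee_rot'][2]; d=np.array(p)-t; c,s=np.cos(y),np.sin(y)
    print('t',o['time'],'tcp',np.round(t,4),'rot',np.round(o['ee_rot'],4),'F',np.round(o['wrist_force'],2),'w',round(o['width'],4))
    print('tool shift mm',np.round(1000*np.array([d[0]*c+d[1]*s,d[0]*s-d[1]*c,-d[2]]),1),'twist', None if yaw is None else round(np.degrees(y)-yaw,2))
E
python3 - <<'E'
from h import *
tool([.5243,-.3295,.150],-5.2)
for n in('scene','top'): cv2.imwrite(f'pics/raw_{n}1.png',robot.snapshot(n))
t=cv2.imread('pics/raw_top1.png');s=cv2.imread('pics/raw_scene1.png')
def cr(im,u,v,w,h,k): return cv2.resize(im[v:v+h,u:u+w],(w*k,h*k),interpolation=cv2.INTER_CUBIC)
cv2.imwrite('pics/c2.png',np.hstack([cr(t,315,140,130,150,3),cr(s,270,180,130,150,3)]))
E
```

```text
t 1.6 tcp [ 0.5213 -0.3306  0.2192] rot [ 3.1412e+00  1.1000e-03 -9.1500e-02] F [-0.13  0.28 -0.69] w 0.0938
tool shift mm [ 2.9 -1.4 69.2] twist -0.04
```

View pics/c2.png

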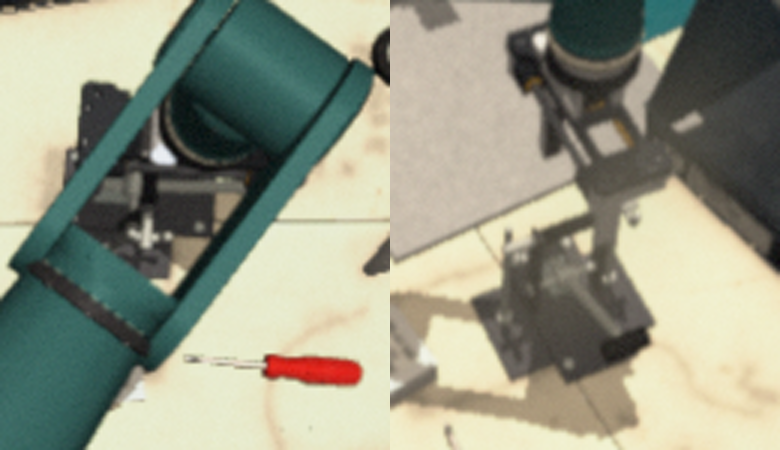

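The hand is above the jack, and the jaws straddle the bar along y as wanted. I'll descend and grip.

Request:
{"method": "carry_out", "body": {
  "increments": [
    [0,[3,-1,15],0],
    [0,[0,0,20],0],
    [0,[0,0,20],0],
    [0,[0,0,14],0],
    [0,[0,0,0],0],
    [0,[0,0,0],0],
    [150,[0,0,0],0],
    [255,[0,0,0],0]
  ]
}}

```text
time: 2.5
tool_pos: [0.5259, -0.3298, 0.152]
ee_rot: [3.14, -0.002, -0.091]
wrist_force: [-0.6, -0.3, -0.7]
width: 0.0811
finger_force: 0.0
```

Request:
{"method": "carry_out", "body": {
  "increments": [
    [255,[0,0,0],0],
    [255,[0,0,0],0],
    [255,[0,0,0],0],
    [255,[0,0,0],0],
    [255,[0,0,0],0],
    [255,[0,0,0],0]
  ]
}}

```text
time: 3.1
tool_pos: [0.5253, -0.3293, 0.1504]
ee_rot: [3.142, 0.0, -0.091]
wrist_force: [0.3, -0.3, -0.3]
width: 0.0332
finger_force: 0.0
```

Request:
{"method": "carry_out", "body": {
  "increments": [
    [255,[0,0,0],0],
    [255,[0,0,0],0],
    [255,[0,0,0],0],
    [255,[0,0,0],0],
    [255,[0,0,0],0],
    [255,[0,0,0],0]
  ]
}}

```text
time: 3.7
tool_pos: [0.5253, -0.3293, 0.1505]
ee_rot: [-3.142, 0.0, -0.091]
wrist_force: [-0.3, 0.2, 0.1]
width: 0.0119
finger_force: 30.0
```

Request:
{"method": "carry_out", "body": {
  "increments": [
    [255,[0,0,-5],0],
    [255,[0,0,-10],0],
    [255,[0,0,-15],0],
    [255,[0,0,-15],0],
    [255,[0,0,-10],0],
    [255,[0,0,-5],0],
    [255,[0,0,0],0],
    [255,[0,0,0],0]
  ]
}}

```text
time: 4.5
tool_pos: [0.5251, -0.3292, 0.2101]
ee_rot: [-3.141, 0.001, -0.091]
wrist_force: [0.3, 0.0, -7.0]
width: 0.0118
finger_force: 30.0
```

Run:
```python
from h import *
tool([.5965,-.03,.2105],-4.5)
for n in('scene','top'): cv2.imwrite(f'pics/raw_{n}2.png',robot.snapshot(n))
t=cv2.imread('pics/raw_top2.png');s=cv2.imread('pics/raw_scene2.png')
def cr(im,u,v,w,h,k): return cv2.resize(im[v:v+h,u:u+w],(w*k,h*k),interpolation=cv2.INTER_CUBIC)
cv2.imwrite('pics/c3.png',np.hstack([cr(t,315,140,130,150,3),cr(s,270,180,130,150,3)]))
```

```text
t 4.5 tcp [ 0.5251 -0.3292  0.2101] rot [-3.1412e+00  7.0000e-04 -9.0800e-02] F [ 0.29  0.05 -7.03] w 0.0118
tool shift mm [  44.  -304.4   -0.4] twist -0.7
```

View pics/c3.png

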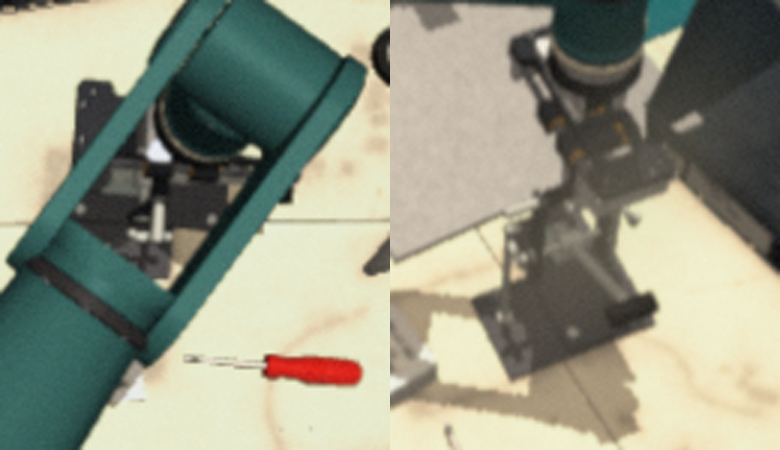

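The jack is up off the hooks, hanging level with the handle up, at about 7 N. I'll lift its base above the post tips, then carry it across.

Request:
{"method": "carry_out", "body": {
  "increments": [
    [255,[0,0,-15],0],
    [255,[0,0,-25],0],
    [255,[0,0,-25],0],
    [255,[0,0,-25],0],
    [255,[0,0,-15],0],
    [255,[0,0,-5],0],
    [255,[2,-10,0],0],
    [255,[4,-25,0],-0.5]
  ]
}}

```text
time: 5.4
tool_pos: [0.5338, -0.2959, 0.3188]
ee_rot: [-3.141, 0.002, -0.085]
wrist_force: [0.6, 1.8, -7.5]
width: 0.0116
finger_force: 30.0
```

Request:
{"method": "carry_out", "body": {
  "increments": [
    [255,[6,-40,0],0],
    [255,[6,-45,0],0],
    [255,[6,-45,0],0],
    [255,[6,-45,0],0],
    [255,[6,-40,0],0],
    [255,[4,-30,0],0],
    [255,[3,-18,0],0],
    [255,[1,-6,0],0]
  ]
}}

```text
time: 6.2
tool_pos: [0.594, -0.0268, 0.3187]
ee_rot: [-3.14, 0.003, -0.078]
wrist_force: [-1.6, -1.1, -6.3]
width: 0.0117
finger_force: 30.0
```

Request:
{"method": "carry_out", "body": {
  "increments": [
    [255,[0,0,15],0],
    [255,[0,0,30],0],
    [255,[0,0,35],0],
    [255,[0,0,35],0],
    [255,[0,0,25],0],
    [255,[0,0,10],0],
    [255,[0,0,0],0],
    [255,[0,0,0],0]
  ]
}}

```text
time: 7.0
tool_pos: [0.595, -0.0304, 0.1719]
ee_rot: [3.141, -0.002, -0.083]
wrist_force: [0.5, 0.4, -5.2]
width: 0.0116
finger_force: 30.0
```

Run:
```python
from h import *
tool([.5965,.037,.138],-4.5)
for n in('scene','top'): cv2.imwrite(f'pics/raw_{n}3.png',robot.snapshot(n))
t=cv2.imread('pics/raw_top3.png');s=cv2.imread('pics/raw_scene3.png')
def cr(im,u,v,w,h,k): return cv2.resize(im[v:v+h,u:u+w],(w*k,h*k),interpolation=cv2.INTER_CUBIC)
cv2.imwrite('pics/c4.png',np.hstack([cr(t,190,120,100,140,4),cr(s,240,110,100,140,4)]))
```

```text
t 7.0 tcp [ 0.595  -0.0304  0.1719] rot [ 3.1412e+00 -2.3000e-03 -8.2500e-02] F [ 0.53  0.36 -5.21] w 0.0116
tool shift mm [ -4.1 -67.3  33.9] twist -0.23
```

View pics/c4.png

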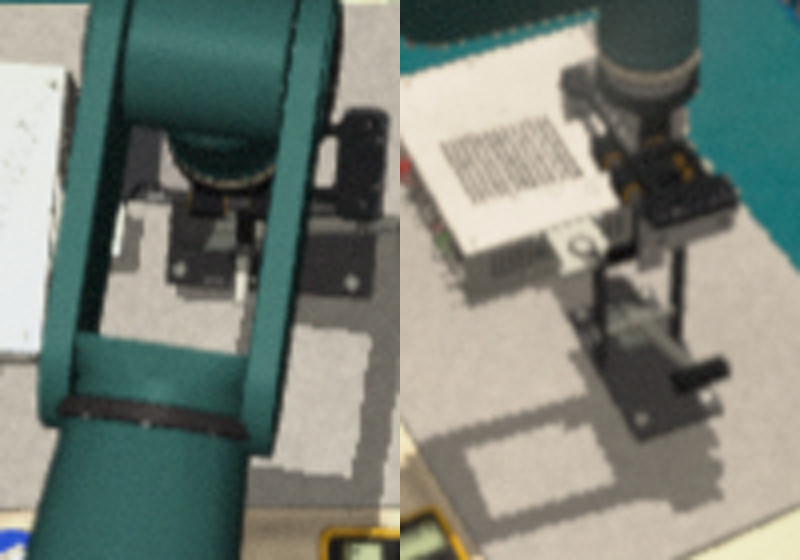

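Front-left and rear-left base holes show at (180,268) and (352,284) in the top crop, and the handle grip is at (700,375) in the scene crop. I'll work out the saddle position from these.

Run:
```python
from h import *
np.set_printoptions(precision=4,suppress=True)
T=lambda x,y:(190+x/4-.4,120+y/4-.4)
f=onz('top',*T(180,268),.0565)[:2]; r=onz('top',*T(352,284),.0565)[:2]; d=(f-r); L=np.linalg.norm(d); d/=L
x=np.array([d[1],-d[0]]); m=(f+r)/2
print(f,r,L,'yaw',np.degrees(np.arctan2(-d[0],d[1])))
c=m+28.6e-3*x; sad=c+56e-3*d; print('bar',c+11e-3*d,'saddle',sad)
# scene: handle grip z=.0465+.099
g=onz('scene',240+300/4-.4,110+375/4-.4,.1455)[:2]; print('grip',g,'-> saddle',g+d*(.1127+.045))
```

```text
[0.5714 0.0241] [ 0.5588 -0.0985] 0.12326094166734006 yaw -5.852234642526717
bar [ 0.5947 -0.0292] saddle [0.5993 0.0156]
grip [ 0.5827 -0.1399] -> saddle [0.5988 0.017 ]
```

Request:
{"method": "carry_out", "body": {
  "increments": [
    [255,[0,0,8],0],
    [255,[0,0,15],0],
    [255,[0,0,8],0],
    [255,[0,0,2],0],
    [255,[0,0,0],0],
    [255,[0,0,0],0],
    [255,[0,-5,0],0],
    [255,[-1,-10,0],0]
  ]
}}

```text
time: 7.9
tool_pos: [0.5949, -0.0151, 0.1377]
ee_rot: [3.141, -0.001, -0.083]
wrist_force: [0.2, 1.2, -6.3]
width: 0.0118
finger_force: 30.0
```

Request:
{"method": "carry_out", "body": {
  "increments": [
    [255,[-1,-12,0],0],
    [255,[-1,-12,0],0],
    [255,[-1,-12,0],0],
    [255,[0,-10,0],0],
    [255,[0,-5,0],0],
    [255,[0,0,0],0],
    [255,[0,0,0],0]
  ]
}}

```text
time: 8.6
tool_pos: [0.5958, 0.0359, 0.1375]
ee_rot: [3.141, -0.0, -0.082]
wrist_force: [0.0, 0.2, -6.6]
width: 0.0114
finger_force: 30.0
```

Run:
```python
from h import *
tool([.596,.0365,.1355])
for n in('scene','top'): cv2.imwrite(f'pics/raw_{n}4.png',robot.snapshot(n))
t=cv2.imread('pics/raw_top4.png');s=cv2.imread('pics/raw_scene4.png')
def cr(im,u,v,w,h,k): return cv2.resize(im[v:v+h,u:u+w],(w*k,h*k),interpolation=cv2.INTER_CUBIC)
cv2.imwrite('pics/c5.png',np.hstack([cr(t,175,120,100,140,4),cr(s,240,110,100,140,4)]))
```

```text
t 8.6 tcp [0.5958 0.0359 0.1375] rot [ 3.1408e+00 -1.0000e-04 -8.2000e-02] F [ 0.05  0.22 -6.62] w 0.0114
tool shift mm [ 0.1 -0.6  2. ] twist None
```

View pics/c5.png

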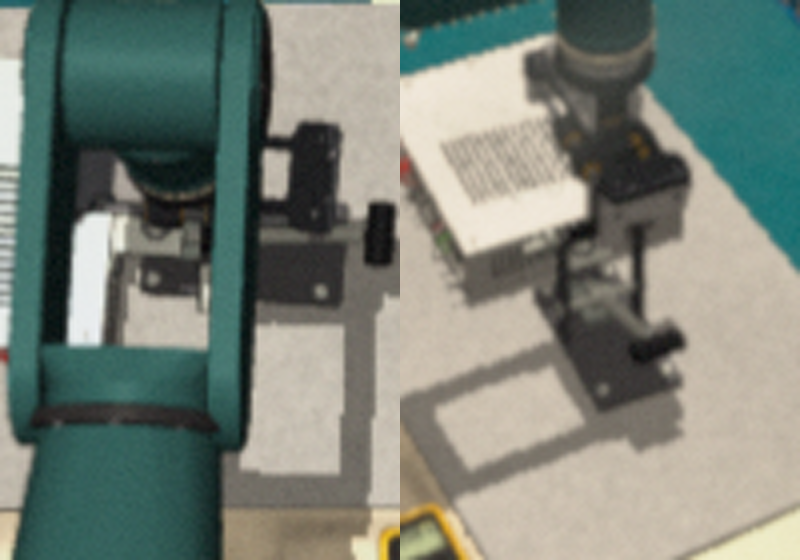

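The jack is under the bracket and the supply hasn't moved. Base holes are at (152,278) and (320,290), with the grip at (378,234).

Run:
```python
from h import *
np.set_printoptions(precision=4,suppress=True)
T=lambda x,y:(175+x/4-.4,120+y/4-.4)
f=onz('top',*T(152,278),.022)[:2]; r=onz('top',*T(320,290),.022)[:2]; d=(f-r); L=np.linalg.norm(d); d/=L
print(L,'yaw',np.degrees(np.arctan2(-d[0],d[1])));d=np.array([.086,.996]);x=np.array([d[1],-d[0]]); c=(f+r)/2+28.6e-3*x; print('saddle',c+56e-3*d)
g=onz('top',*T(378,234),.111)[:2];print('grip',g,g+.1577*d)
g=onz('scene',240+258/4-.4,110+343/4-.4,.111)[:2]; print('grip s',g,g+d*(.1577))
```

```text
0.12328788678898782 yaw -4.612361927774775
saddle [0.5991 0.0833]
grip [ 0.5846 -0.0754] [0.5982 0.0817]
grip s [ 0.5859 -0.071 ] [0.5994 0.0861]
```

The saddle comes out at about (0.599, 0.082) against a pad at (0.600, 0.0815), which is close enough. I'll set it down and release.

Request:
{"method": "carry_out", "body": {
  "increments": [
    [255,[0,0,1],0],
    [255,[0,0,1],0],
    [255,[0,0,0.5],0],
    [255,[0,0,0],0],
    [255,[0,0,0],0]
  ]
}}

```text
time: 9.2
tool_pos: [0.5963, 0.0356, 0.1358]
ee_rot: [3.141, -0.002, -0.082]
wrist_force: [1.0, -1.9, -2.0]
width: 0.012
finger_force: 30.0
```

Request:
{"method": "carry_out", "body": {
  "increments": [
    [255,[0,0,0.3],0],
    [150,[0,0,0],0],
    [150,[0,0,0],0],
    [150,[0,0,0],0],
    [150,[0,0,0],0],
    [150,[0,0,0],0],
    [150,[0,0,0],0]
  ]
}}

```text
time: 9.9
tool_pos: [0.5958, 0.0361, 0.1347]
ee_rot: [-3.142, -0.0, -0.082]
wrist_force: [-0.0, 0.2, -0.2]
width: 0.0387
finger_force: 0.0
```

Request:
{"method": "carry_out", "body": {
  "increments": [
    [150,[0,0,-5],0],
    [150,[0,0,-15],0],
    [150,[0,0,-25],0],
    [150,[0,0,-15],0],
    [150,[0,0,-5],0],
    [255,[0,10,0],0],
    [255,[0,25,0],0],
    [255,[0,40,0],0]
  ]
}}

```text
time: 10.7
tool_pos: [0.589, -0.0383, 0.1983]
ee_rot: [-3.141, 0.002, -0.079]
wrist_force: [0.7, -0.9, 0.6]
width: 0.0182
finger_force: 0.0
```

Request:
{"method": "carry_out", "body": {
  "increments": [
    [255,[0,35,0],0],
    [255,[0,25,0],0],
    [255,[0,10,0],0],
    [255,[0,0,0],0],
    [255,[0,0,0],0]
  ]
}}

```text
time: 11.2
tool_pos: [0.5837, -0.1078, 0.1991]
ee_rot: [-3.141, 0.001, -0.082]
wrist_force: [-0.5, 0.1, -0.4]
width: 0.0003
finger_force: 0.0
```

Run:
```python
from h import *
tool([.5855,-.075,.135])
for n in('scene','top'): cv2.imwrite(f'pics/raw_{n}5.png',robot.snapshot(n))
t=cv2.imread('pics/raw_top5.png');s=cv2.imread('pics/raw_scene5.png')
def cr(im,u,v,w,h,k): return cv2.resize(im[v:v+h,u:u+w],(w*k,h*k),interpolation=cv2.INTER_CUBIC)
cv2.imwrite('pics/c6.png',np.hstack([cr(t,175,120,100,140,4),cr(s,240,110,100,140,4)]))
```

```text
t 11.2 tcp [ 0.5837 -0.1078  0.1991] rot [-3.1407e+00  1.0000e-03 -8.1800e-02] F [-0.49  0.12 -0.45] w 0.0003
tool shift mm [ -0.9 -32.8  64.1] twist None
```

View pics/c6.png

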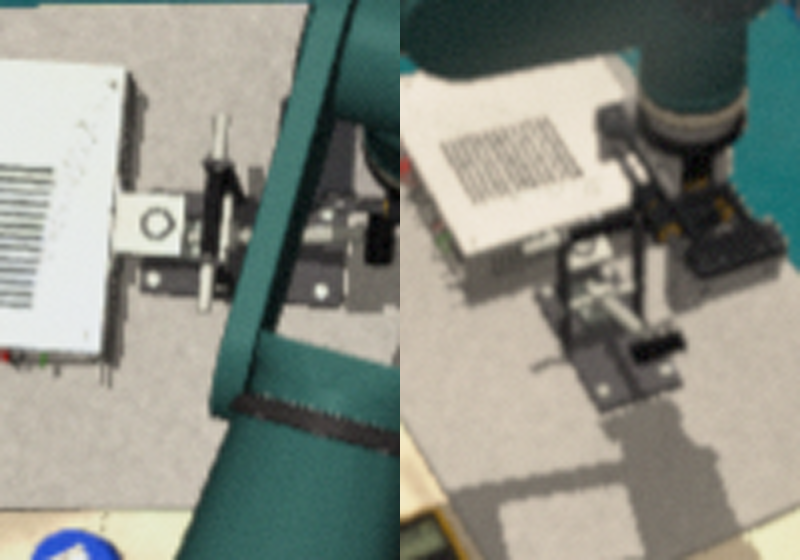

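The jack stands flat and free, with its handle up. The boss is unmoved in the top crop at (157,223). I'll check the bar position and then go to the handle.

Run:
```python
from h import *
np.set_printoptions(precision=4,suppress=True)
T=lambda x,y:(175+x/4-.4,120+y/4-.4)
a=onz('top',*T(219,115),.14);b=onz('top',*T(204,310),.14);m=(a+b)/2;v=(a-b)[:2];L=np.linalg.norm(v);v/=L;d=np.array([-v[1],v[0]])
print(a,b,m,L,np.degrees(np.arctan2(v[1],v[0])),'saddle',m[:2]+.045*d,'boss',onz('top',*T(157,223),.076))
g=onz('scene',240+258/4-.4,110+346/4-.4,.109);print('grip',g)
```

```text
[0.6623 0.0319 0.14  ] [0.5281 0.0409 0.14  ] [0.5952 0.0364 0.14  ] 0.1344659435685319 -3.8637093660957507 saddle [0.5982 0.0813] boss [0.6007 0.0814 0.076 ]
grip [ 0.5852 -0.0723  0.109 ]
```

Request:
{"method": "carry_out", "body": {
  "increments": [
    [255,[0,-7,5],0],
    [255,[0,-13,15],0],
    [255,[0,-7,20],0],
    [255,[0,0,12],0],
    [255,[0,0,2],0],
    [255,[0,0,0],0],
    [255,[0,0,0],0]
  ]
}}

```text
time: 12.0
tool_pos: [0.5866, -0.0818, 0.1465]
ee_rot: [3.141, -0.002, -0.082]
wrist_force: [-0.2, -1.0, 0.2]
width: 0.0002
finger_force: 0.0
```

Centred within about 3 mm. I'll start the trial stroke.

Request:
{"method": "carry_out", "body": {
  "increments": [
    [255,[0,0,6],0],
    [255,[0,0,8],0],
    [255,[0,1,10],0],
    [255,[0,1,10],0],
    [255,[0,1,10],0],
    [255,[0,1,10],0],
    [255,[0,0,8],0],
    [255,[0,0,6],0]
  ]
}}

```text
time: 12.8
tool_pos: [0.5865, -0.0896, 0.0786]
ee_rot: [3.134, -0.003, -0.084]
wrist_force: [-1.3, -6.7, 5.5]
width: 0.0005
finger_force: 4.4
```

Request:
{"method": "carry_out", "body": {
  "increments": [
    [255,[0,0,5],0],
    [255,[0,0,3],0],
    [255,[0,0,2],0],
    [255,[0,0,0],0],
    [255,[0,0,0],0],
    [255,[0,0,0],0]
  ]
}}

```text
time: 13.4
tool_pos: [0.5865, -0.0892, 0.0689]
ee_rot: [3.135, -0.003, -0.083]
wrist_force: [-1.0, -6.4, 3.9]
width: 0.0003
finger_force: 4.0
```

Run:
```python
from h import *
tool([.5855,-.085,.068])
for n in('scene','top'): cv2.imwrite(f'pics/raw_{n}6.png',robot.snapshot(n))
t=cv2.imread('pics/raw_top6.png');s=cv2.imread('pics/raw_scene6.png')
def cr(im,u,v,w,h,k): return cv2.resize(im[v:v+h,u:u+w],(w*k,h*k),interpolation=cv2.INTER_CUBIC)
cv2.imwrite('pics/c7.png',np.hstack([cr(t,175,120,100,140,4),cr(s,240,110,100,140,4)]))
```

```text
t 13.4 tcp [ 0.5865 -0.0892  0.0689] rot [ 3.1351e+00 -3.0000e-03 -8.3400e-02] F [-1.   -6.43  3.92] w 0.0003
tool shift mm [-1.4 -4.1  0.9] twist None
```

View pics/c7.png

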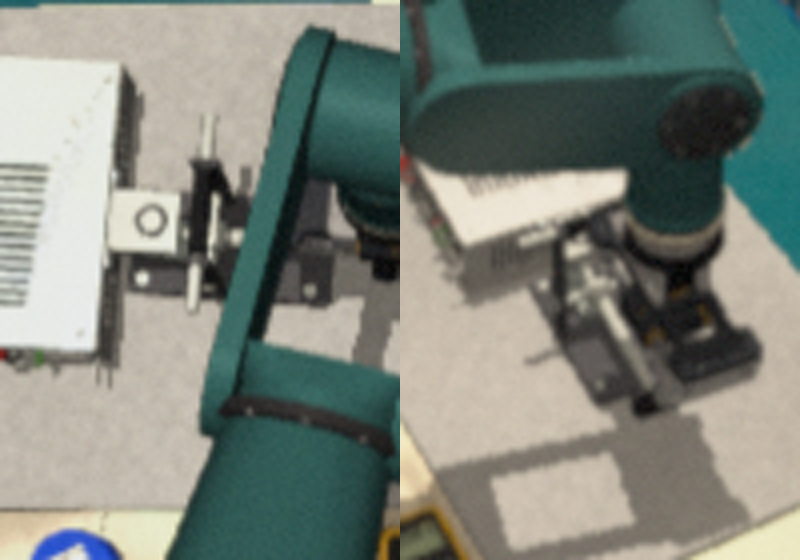

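The handle is down and the supply raised. But the bar moved from about (211,212) to (201,212), so the fingertip is bearing on the roller's outer flank and has slid the jack about 6 mm. I'll let the handle up and then correct.

Request:
{"method": "carry_out", "body": {
  "increments": [
    [255,[0,0,-3],0],
    [255,[0,0,-5],0],
    [255,[0,0,-8],0],
    [255,[0,-1,-10],0],
    [255,[0,-1,-10],0],
    [255,[0,-1,-10],0],
    [255,[0,-1,-10],0],
    [255,[0,0,-10],0]
  ]
}}

```text
time: 14.3
tool_pos: [0.5854, -0.0803, 0.1335]
ee_rot: [-3.14, 0.002, -0.081]
wrist_force: [-0.3, 0.6, -0.1]
width: 0.0004
finger_force: 0.0
```

Request:
{"method": "carry_out", "body": {
  "increments": [
    [255,[0,0,-10],0],
    [255,[0,0,-15],0],
    [255,[0,0,-25],0],
    [255,[0,20,-20],0],
    [255,[0,30,0],0],
    [255,[0,10,0],0],
    [255,[0,0,0],0],
    [255,[0,0,0],0]
  ]
}}

```text
time: 15.1
tool_pos: [0.5808, -0.1406, 0.2028]
ee_rot: [-3.14, 0.002, -0.082]
wrist_force: [0.6, -0.5, 0.3]
width: 0.0002
finger_force: 0.0
```

Run:
```python
from h import *
tool([.596,.037,.2])
for n in('scene','top'): cv2.imwrite(f'pics/raw_{n}7.png',robot.snapshot(n))
t=cv2.imread('pics/raw_top7.png');s=cv2.imread('pics/raw_scene7.png')
def cr(im,u,v,w,h,k): return cv2.resize(im[v:v+h,u:u+w],(w*k,h*k),interpolation=cv2.INTER_CUBIC)
cv2.imwrite('pics/c8.png',np.hstack([cr(t,175,120,100,140,4),cr(s,240,110,100,140,4)]))
```

```text
t 15.1 tcp [ 0.5808 -0.1406  0.2028] rot [-3.1402e+00  1.8000e-03 -8.2100e-02] F [ 0.6  -0.51  0.33] w 0.0002
tool shift mm [   0.5 -178.2    2.8] twist None
```

View pics/c8.png

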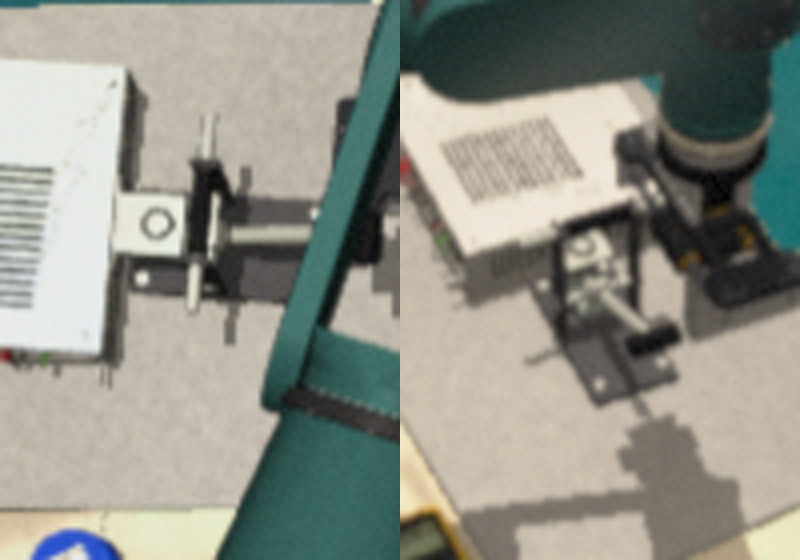

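The supply is down, the handle is up, and the boss is back at (157,223). The bar is now at (201,212), about 6 mm forward, still within tolerance. The grip is at (370,236) in the top crop and (652,341) in the scene crop. I'll relocate it so the next press lands squarely on the roller.

Run:
```python
from h import *
np.set_printoptions(precision=4,suppress=True)
T=lambda x,y:(175+x/4-.4,120+y/4-.4)
a=onz('top',*T(209,115),.14);b=onz('top',*T(193,310),.14);m=(a+b)/2;v=(a-b)[:2];v/=np.linalg.norm(v);d=np.array([-v[1],v[0]])
print('bar',m,np.degrees(np.arctan2(v[1],v[0])),'saddle',m[:2]+.045*d)
print('grip pred',m[:2]-.1127*d,m[:2]-.1243*d)
print('top',onz('top',*T(370,236),.109),'scene',onz('scene',240+252/4-.4,110+341/4-.4,.109))
```

```text
bar [0.5952 0.0435 0.14  ] -4.105070224295801 saddle [0.5985 0.0884]
grip pred [ 0.5872 -0.0689] [ 0.5863 -0.0805]
top [ 0.5836 -0.0698  0.109 ] scene [ 0.5836 -0.0654  0.109 ]
```

Request:
{"method": "carry_out", "body": {
  "increments": [
    [255,[0,-20,0],0],
    [255,[0,-30,5],0],
    [255,[-1,-18,15],0],
    [255,[0,-5,20],0],
    [255,[0,0,15],0],
    [255,[0,0,5],0],
    [255,[0,0,0],0],
    [255,[0,0,0],0]
  ]
}}

```text
time: 16.0
tool_pos: [0.5865, -0.069, 0.1442]
ee_rot: [3.141, -0.001, -0.083]
wrist_force: [0.6, -0.2, 0.4]
width: 0.0003
finger_force: 0.0
```

Request:
{"method": "carry_out", "body": {
  "increments": [
    [255,[0,-1.5,6],0],
    [255,[0,0,5],0],
    [255,[0,2,5],0],
    [255,[0,2,5],0],
    [255,[0,1.7,5],0],
    [255,[0,1.5,5],0],
    [255,[0,1.2,5],0],
    [255,[0,1,5],0]
  ]
}}

```text
time: 16.8
tool_pos: [0.5856, -0.0767, 0.1024]
ee_rot: [3.141, -0.0, -0.082]
wrist_force: [-0.2, -2.4, 3.2]
width: 0.0003
finger_force: 1.4
```

Request:
{"method": "carry_out", "body": {
  "increments": [
    [255,[0,2,2],0],
    [255,[0,2,4],0],
    [255,[0,1.5,5],0],
    [255,[0,1,5],0]
  ]
}}

```text
time: 17.2
tool_pos: [0.5853, -0.082, 0.0866]
ee_rot: [-3.14, -0.001, -0.082]
wrist_force: [1.2, 3.1, 4.3]
width: 0.0007
finger_force: 2.2
```

The side force has reversed and now draws the jack back slightly, as wanted. I'll continue down.

Request:
{"method": "carry_out", "body": {
  "increments": [
    [255,[0,0.5,5],0],
    [255,[0,0,5],0],
    [255,[0,0,4],0],
    [255,[0,0,3],0],
    [255,[0,0,1],0],
    [255,[0,0,0],0],
    [255,[0,0,0],0]
  ]
}}

```text
time: 17.9
tool_pos: [0.5851, -0.0834, 0.0689]
ee_rot: [3.141, -0.0, -0.082]
wrist_force: [-0.2, 2.6, 5.1]
width: 0.0006
finger_force: 2.5
```

Run:
```python
from h import *
tool([.5855,-.085,.068])
for n in('scene','top'): cv2.imwrite(f'pics/raw_{n}8.png',robot.snapshot(n))
t=cv2.imread('pics/raw_top8.png');s=cv2.imread('pics/raw_scene8.png')
def cr(im,u,v,w,h,k): return cv2.resize(im[v:v+h,u:u+w],(w*k,h*k),interpolation=cv2.INTER_CUBIC)
cv2.imwrite('pics/c9.png',np.hstack([cr(t,175,120,100,140,4),cr(s,240,110,100,140,4)]))
```

```text
t 17.9 tcp [ 0.5851 -0.0834  0.0689] rot [ 3.1414e+00 -4.0000e-04 -8.2100e-02] F [-0.25  2.6   5.15] w 0.0006
tool shift mm [0.5 1.6 0.9] twist None
```

View pics/c9.png

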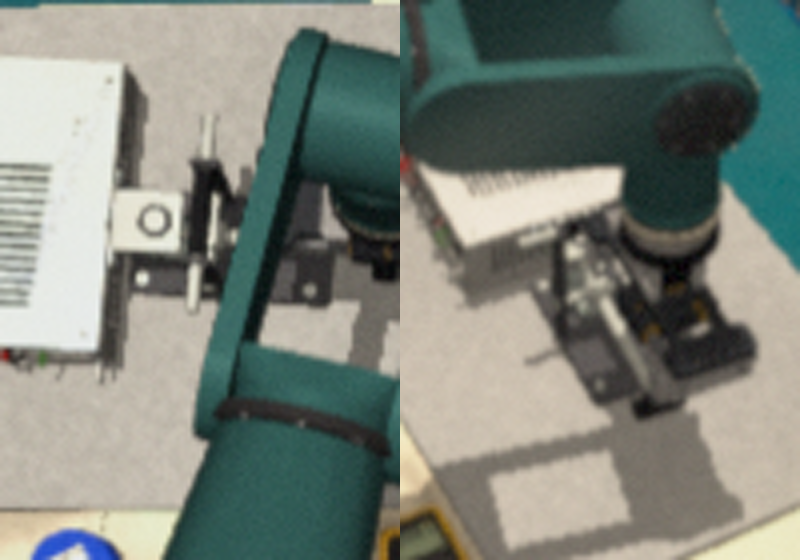

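Handle down by about 0.53 rad, 5 N vertical, and the jack hasn't moved (bar still at 201,212). I'll check numerically that the supply rose, by patch matching in both views.

Run:
```python
from h import *
def sh(n,i,j,u,v,w,h):
    a,b=[cv2.resize(cv2.cvtColor(cv2.imread(f'pics/raw_{n}{k}.png'),6),None,fx=4,fy=4,interpolation=2) for k in(i,j)]
    t=a[4*v:4*(v+h),4*u:4*(u+w)];s=b[4*v-32:4*(v+h)+32,4*u-32:4*(u+w)+32]
    _,m,_,l=cv2.minMaxLoc(cv2.matchTemplate(s,t,5));return (l[0]-32)/4,(l[1]-32)/4,round(m,3)
for j in(6,8):
    print(j,'boss top',sh('top',7,j,207,170,14,14),'far-left vents top',sh('top',7,j,150,160,20,30),'bar top',sh('top',7,j,219,150,12,20),'hole',sh('top',7,j,205,184,12,10),'corner scene',sh('scene',7,j,244,155,20,22))
p=np.array([.60,.0814,.076]);print(proj('top',p),[proj('top',p+q)-proj('top',p) for q in([0,.0027,.011],[0,.001,0])])
p=onz('scene',240+62/4,110+248/4,.075);print(p,[proj('scene',p+q)-proj('scene',p) for q in([0,.0027,.010],[0,.001,0])])
```

```text
6 boss top (-1.5, -0.75, 0.95) far-left vents top (-1.5, -0.5, 0.915) bar top (0.0, 0.0, 0.994) hole (0.0, 0.0, 0.967) corner scene (-0.25, -1.5, 0.959)
8 boss top (-0.75, -0.75, 0.955) far-left vents top (-0.25, -0.25, 0.924) bar top (0.0, 0.0, 0.997) hole (0.0, 0.0, 0.974) corner scene (-0.25, -1.5, 0.975)
[213.83496353 175.5980245 ] [array([-1.44901494, -0.76354391]), array([-0.35255002,  0.00327485])]
[0.5079578  0.12714021 0.075     ] [array([-0.52328875, -2.54848275]), array([-0.12681579, -0.186078  ])]
```

Request:
{"method": "carry_out", "body": {
  "increments": [
    [255,[0,0,1],0],
    [255,[0,0,1],0],
    [255,[0,0,0],0],
    [255,[0,0,0],0]
  ]
}}

```text
time: 18.4
tool_pos: [0.5851, -0.0834, 0.0669]
ee_rot: [3.141, -0.001, -0.082]
wrist_force: [1.0, 2.6, 5.7]
width: 0.0006
finger_force: 2.5
```

Request:
{"method": "carry_out", "body": {
  "increments": [
    [255,[0,0,1],0],
    [255,[0,0,1],0],
    [255,[0,0,0],0],
    [255,[0,0,0],0]
  ]
}}

```text
time: 18.8
tool_pos: [0.5852, -0.0834, 0.0662]
ee_rot: [3.141, -0.001, -0.082]
wrist_force: [-1.9, 2.6, 9.8]
width: 0.0008
finger_force: 4.6
```

The force rises at TCP z = 0.0662, exactly the computed hard stop. That confirms the first stroke, to 0.0689, also went past 0.45 rad. The handle is held fully down, so I'm handing in.

```bash
python3 -c "
from bench import robot
print(robot.close_job())"
```

```text
the job is handed in; nothing more can be done
None
```

I handed the job in at about 19 s of the 67 s allowed, with no verdict returned: the jack stands under the lift pad, the trial stroke is done, and the handle is held at its hard stop with the supply raised, though the first press slid the jack about 6 mm towards it (saddle roughly 7 mm off centre with the supply down, against the 14 mm limit).

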